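# Take the finished funnel off the filtration manifold

### The job

One of the three filter funnels on the vacuum manifold has finished: the stopcock of its station is shut, its lever lying level, while the other two still draw. Its stem is stuck fast in the rubber stopper, so work it out by twisting it back and forth under a light pull, leaving the stopper home in its socket, then set the funnel down gently and upright in the free hole of the drain rack. Leave the other funnels and all three stopcocks as they are.

Things in the scene. Friction and masses are not known exactly. Their poses are not given: they have to be found in the camera images.
- funnel_a: one of three alike steel filter funnels on the manifold (which stands where changes). Origin on its axis at the underside of its 55 mm clamp ring, which rests on the stopper; z up. Above: ring 0 to 12 mm, then an open round cup, 50 mm outside, wall 2 mm, rim at 65 mm (grip it across from outside). Below: plain stem 18 mm thick, 26 mm long. About 160 g.
- funnel_b: one of three alike steel filter funnels on the manifold (which stands where changes). Origin on its axis at the underside of its 55 mm clamp ring, which rests on the stopper; z up. Above: ring 0 to 12 mm, then an open round cup, 50 mm outside, wall 2 mm, rim at 65 mm (grip it across from outside). Below: plain stem 18 mm thick, 26 mm long. About 160 g.
- funnel_c: one of three alike steel filter funnels on the manifold (which stands where changes). Origin on its axis at the underside of its 55 mm clamp ring, which rests on the stopper; z up. Above: ring 0 to 12 mm, then an open round cup, 50 mm outside, wall 2 mm, rim at 65 mm (grip it across from outside). Below: plain stem 18 mm thick, 26 mm long. About 160 g.
- funnel_spare: a fourth, equal funnel already standing in one of the drain rack's two holes; same origin and sizes; it stays there.
- seat_1 (a point): station 1 of the manifold: centre of the top of its black rubber stopper, 132 mm above the bench; a seated funnel's origin lies here. Fixed to the manifold (does not rise with the stopper), axes as the manifold's: x across the beam away from the robot, y along it, z up. Three stations in a row, 115 mm apart, in changing order.
- seat_2 (a point): station 2 of the manifold: centre of the top of its black rubber stopper, 132 mm above the bench; a seated funnel's origin lies here. Fixed to the manifold (does not rise with the stopper), axes as the manifold's: x across the beam away from the robot, y along it, z up. Three stations in a row, 115 mm apart, in changing order.
- seat_3 (a point): station 3 of the manifold: centre of the top of its black rubber stopper, 132 mm above the bench; a seated funnel's origin lies here. Fixed to the manifold (does not rise with the stopper), axes as the manifold's: x across the beam away from the robot, y along it, z up. Three stations in a row, 115 mm apart, in changing order.
- valve_1 (a joint): stopcock lever of station 1: 46 mm, black, on the robot's side of the station 86 mm above the bench, turning about the manifold's x axis. 0 rad: hangs straight down, in line with the flow (open, still drawing). 1.57 rad: level along the beam towards +y, across the flow (shut, finished). Starts within 0.3 rad of one of these.
- valve_2 (a joint): stopcock lever of station 2: 46 mm, black, on the robot's side of the station 86 mm above the bench, turning about the manifold's x axis. 0 rad: hangs straight down, in line with the flow (open, still drawing). 1.57 rad: level along the beam towards +y, across the flow (shut, finished). Starts within 0.3 rad of one of these.
- valve_3 (a joint): stopcock lever of station 3: 46 mm, black, on the robot's side of the station 86 mm above the bench, turning about the manifold's x axis. 0 rad: hangs straight down, in line with the flow (open, still drawing). 1.57 rad: level along the beam towards +y, across the flow (shut, finished). Starts within 0.3 rad of one of these.
- stopper_1 (a joint): how far (m) station 1's stopper is drawn up out of its socket: 0 home, 0.02 at most; about 22 N of upward pull moves it, it does not turn. Its bore grips the stem over the first 15 mm of rise; clear after 26 mm. A straight pull of 35 to 55 N would be needed, so the stopper comes too.
- stopper_2 (a joint): the same for station 2's stopper. Twisting the funnel in the bore takes 0.3 to 0.5 N m; while it slips round, the upward drag falls to the upward share of the slip at the stem's 9 mm radius (with 2 mm of rise per rad of twist some 9 to 16 N).
- stopper_3 (a joint): the same for station 3's stopper. All three stoppers and stems are alike and equally stuck.
- manifold: the vacuum manifold in front of the robot: steel tube 38 mm thick, 350 mm long, on two feet, fixed to the bench; origin on the bench under its middle, y along the tube, x across it away from the robot; it may stand turned by 0.25 rad.
- drain_rack: sheet-steel bridge 90 x 220 mm at the left, top 50 mm above the bench, fixed; origin on the bench under its middle, y along its length. Two round through holes of 30 mm, 110 mm apart along y: a funnel stands with its stem through a hole and its clamp ring flat on the top.
- place_1 (a point): centre of one hole of the drain rack, in its top face; a standing funnel's origin comes here.
- place_2 (a point): centre of the other hole of the drain rack, in its top face; a standing funnel's origin comes here.
There are look-alikes about, which are no part of the job. Leave any orange look-alike of the funnel_b alone.

How it is judged:
On the way:
1. the funnel of the shut station is out of its stopper (((value of joint valve_1 above 1 rad and distance between each of funnel_a, funnel_b, funnel_c and seat_1 above 0.03 m and value of joint each of valve_2, valve_3 below 0.55 rad) or (value of joint valve_2 above 1 rad and distance between each of funnel_a, funnel_b, funnel_c and seat_2 above 0.03 m and value of joint each of valve_1, valve_3 below 0.55 rad) or (value of joint valve_3 above 1 rad and distance between each of funnel_a, funnel_b, funnel_c and seat_3 above 0.03 m and value of joint each of valve_1, valve_2 below 0.55 rad))), for 0.1 s.
At the end, for the whole second after the job is handed in: The shut station's funnel stands in the rack's free hole, within 12 mm of its centre, upright within 0.08 rad, at rest; the other manifold funnels moved under 6 mm, the spare under 20 mm; stoppers within 3 mm of home; shut lever above 1.0 rad, open ones below 0.55 rad (((((distance between funnel_a and place_1 below 0.012 m or distance between funnel_a and place_2 below 0.012 m) and angle between funnel_a's own z axis and vertical below 0.08 rad and linear speed of funnel_a below 0.02 m/s) and distance of each of funnel_b, funnel_c from where it was at the start of the episode below 0.006 m) or (((distance between funnel_b and place_1 below 0.012 m or distance between funnel_b and place_2 below 0.012 m) and angle between funnel_b's own z axis and vertical below 0.08 rad and linear speed of funnel_b below 0.02 m/s) and distance of each of funnel_a, funnel_c from where it was at the start of the episode below 0.006 m) or (((distance between funnel_c and place_1 below 0.012 m or distance between funnel_c and place_2 below 0.012 m) and angle between funnel_c's own z axis and vertical below 0.08 rad and linear speed of funnel_c below 0.02 m/s) and distance of each of funnel_a, funnel_b from where it was at the start of the episode below 0.006 m)) and ((value of joint valve_1 above 1 rad and distance between each of funnel_a, funnel_b, funnel_c and seat_1 above 0.06 m and value of joint each of valve_2, valve_3 below 0.55 rad) or (value of joint valve_2 above 1 rad and distance between each of funnel_a, funnel_b, funnel_c and seat_2 above 0.06 m and value of joint each of valve_1, valve_3 below 0.55 rad) or (value of joint valve_3 above 1 rad and distance between each of funnel_a, funnel_b, funnel_c and seat_3 above 0.06 m and value of joint each of valve_1, valve_2 below 0.55 rad)) and value of joint each of stopper_1, stopper_2, stopper_3 below 0.003 m and distance of funnel_spare from where it was at the start of the episode below 0.02 m); the robot touches nothing.
It fails at once if a rubber stopper is drawn more than 5 mm out of its socket (value of joint any of stopper_1, stopper_2, stopper_3 above 0.005 m).
It fails at once if the funnel of a station still drawing (lever down) is shifted by over 8 mm, or the spare by over 20 mm ((value of joint valve_1 below 0.55 rad and distance between each of funnel_a, funnel_b, funnel_c and seat_1 above 0.008 m) or (value of joint valve_2 below 0.55 rad and distance between each of funnel_a, funnel_b, funnel_c and seat_2 above 0.008 m) or (value of joint valve_3 below 0.55 rad and distance between each of funnel_a, funnel_b, funnel_c and seat_3 above 0.008 m) or distance of funnel_spare from where it was at the start of the episode above 0.02 m).
It fails at once if a stopcock lever is moved to between 0.55 and 1.0 rad (not (value of joint valve_1 above 1 rad or value of joint valve_1 below 0.55 rad) or not (value of joint valve_2 above 1 rad or value of joint valve_2 below 0.55 rad) or not (value of joint valve_3 above 1 rad or value of joint valve_3 below 0.55 rad)).
It fails at once if a funnel is tipped over by more than 45 degrees (angle between any of funnel_a, funnel_b, funnel_c, funnel_spare's own z axis and vertical above 0.785 rad).
It fails at once if a funnel is dropped (falls out of the fingers faster than 0.5 m/s) or rammed onto the drain rack (over 80 N) ((contact force between the fingers and funnel_a below 0.5 N and linear speed of funnel_a above 0.5 m/s) or (contact force between the fingers and funnel_b below 0.5 N and linear speed of funnel_b above 0.5 m/s) or (contact force between the fingers and funnel_c below 0.5 N and linear speed of funnel_c above 0.5 m/s) or contact force between any of funnel_a, funnel_b, funnel_c and drain_rack above 80 N).
It also fails if it takes over 67 s, if anything falls off the work surface, if the arm or the gripper's body presses on something with over 40 N, if the wrist force passes 120 N, or if a joint passes its speed limit or range.

### The arm

A 6-joint arm with a two-finger parallel gripper is mounted at the origin on a cart in front of the work surface, level with it; the furniture and walls round the work are solid. World frame = base frame: x ahead of the robot, y to its left, z up, the work surface at z = 0. Lengths are in m, angles in rad, forces in N, time in s.
With the tool pointing down it reaches from about 0.375 to 0.975 m from the base axis. Payload 3.8 kg.
Tool frame: the origin (TCP) lies midway between the tips of the shut fingers; the grasp point (between the pads) lies 19 mm behind it; z points along the fingers, y is the line along which they close (so a half turn about z gives the same grasp; the last joint's range is limited). The gripper opens to 88 mm and grips with 3 to 60 N. Pads are 18 mm wide; open, the fingers measure 123 mm over their backs; the gripper's body (75 mm by 187 mm) begins 45 mm behind the grasp point.
Start: joints at [-1.282, 0.264, 1.604, -0, 1.274, -0.037], TCP at [0.216, -0.639, 0.239] pointing down, gripper open.
Joint ranges: [-2.63, 2.63], [-0.94, 2.18], [0.31, 2.57], [-1.31, 4.45], [0, 2.66], [-2.55, 2.55]. Speed limits (rad/s): [2.57, 2.57, 3.14, 3.14, 3.14, 3.14].

### API

Orientations are given as a rotation vector (axis times angle).
In Python, from cell import manip, inverse_kinematics, cams, order gives the robot as it stands. Calls block until the motion is done:
- manip.move_pose(position, orientation): joint-space move of the TCP to a pose.
- manip.move_linear(position, rate=0.15, rot=None): straight line of the TCP; rot=None keeps the orientation; rate is the mean speed in m/s.
- manip.set_joints(angles): joint-space move.
- manip.set_gripper(opening, force=None): finger opening in m; force is the grip in N (None keeps the last); returns when the fingers have stopped.
- manip.dwell(seconds).
- inverse_kinematics(position, orientation): joint angles nearest the present ones, or None.
- manip.state(): the state.
- cams.capture(name): name is "scene" or "top" or "wrist"; returns a dict with "image" (400x640x3 uint8, blue, green, red), "z_map" (400x640 float32, m along the optical axis (not along the pixel's ray), 0 where there is no reading), "intrinsics" (3x3 intrinsics, pixels), "position" and "orientation" of the camera in the world; the wrist camera has in their place "T_tool_cam" (4x4, takes a point from camera to tool coordinates, whose origin is the TCP and whose axes are the flange's). Camera axes: x right, y down, z forward; pixel columns grow to the right and rows downward; lengths in m; the calibration is good to about 2 mm. The wrist camera is an equidistant fisheye: a pixel r from the principal point sees the ray r / f radians off the axis. A picture is of the moment at which its call begins: read the wrist's pose just before it.
A pose or a line that the arm cannot do raises manip.IKError and nothing moves.
- order.close_job(): hands the job in; it is judged then, once.
The state is a dict: "clock": time; "joint_pos": joint angles; "joint_velocities": joint speeds; "tau": joint torques, N m; "tool_pos": TCP position; "tcp_rot": TCP orientation; "contact_force": force on the tool from outside, world axes, zero at the start; "moment": the same for the moment, N m; "gripper_width": finger opening in m; "grasp_force": force on a finger pad.
Only numpy, scipy, OpenCV 4.12 (cv2) and the standard library are available. Lean on these libraries where they do the work, as an engineer would, in place of code of your own. Each camera call takes 0.05 s, during which the arm holds its last target. There are 200 camera calls.

## Working session

There is one attempt and no reset: what is moved stays moved. The work goes in short steps, each a Python script; the robot and the scene stay as the last script left them, time stands still between calls to the robot, and variables do not carry over. Pictures are saved under pics/ and viewed, at most 10 in all, crops included, and the job is handed in when it is done.

```bash
mkdir -p pics; ls
cat > h.py <<'E'
import numpy as np, cv2
from cell import manip, inverse_kinematics, cams, order
from scipy.spatial.transform import Rotation as R
def cloud(c):
    K=c["intrinsics"];z=c["z_map"];v,u=np.mgrid[0:400,0:640]
    p=np.stack([(u-K[0,2])/K[0,0]*z,(v-K[1,2])/K[1,1]*z,z],-1)
    o=np.array(c["orientation"]); M=o if o.shape==(3,3) else R.from_rotvec(o).as_matrix()
    return p@M.T+np.array(c["position"])
E
python3 - <<'E'
from h import *
ims=[]
for n in("scene","top"):
    c=cams.capture(n);np.savez("%s.npz"%n,**c);cv2.imwrite("pics/%s0.png"%n,c["image"])
    print(n,c["position"],c["orientation"],c["intrinsics"].tolist())
print(manip.state())
E
```

```text
pics
scene [0.00080974 0.57812503 0.61406105] [-1.02963417  2.20839826 -1.21077812] [[410.3758447503348, 0.0, 318.3077471078503], [0.0, 410.3758447503348, 197.7229175971242], [0.0, 0.0, 1.0]]
top [0.5664819  0.07465405 1.35626193] [-2.16578457  2.20233067 -0.07030605] [[437.1122665984688, 0.0, 330.18094699153903], [0.0, 437.1122665984688, 203.43755969466042], [0.0, 0.0, 1.0]]
{'clock': 0.1, 'joint_pos': array([-1.28190823e+00,  2.64675027e-01,  1.60521784e+00,  8.53317551e-06,
        1.27369895e+00, -3.68383186e-02]), 'joint_velocities': array([-0.00089877, -0.0018058 , -0.00280817,  0.00158447,  0.00050853,
        0.00062947]), 'tau': array([-5.71107466e-05, -5.03619754e+01, -3.58071756e+01,  7.30980607e-02,
        2.33220047e-02, -4.55636450e-05]), 'tool_pos': array([ 0.21585779, -0.63888632,  0.23752497]), 'tcp_rot': array([-3.09806274e+00, -5.09065355e-01,  3.81753389e-04]), 'contact_force': array([-0.39853499, -0.34092505, -0.50370864]), 'moment': array([ 0.03044638, -0.00770779,  0.03940714]), 'grasp_force': 0.0, 'gripper_width': 0.08815620726752744}
```

View pics/scene0.png

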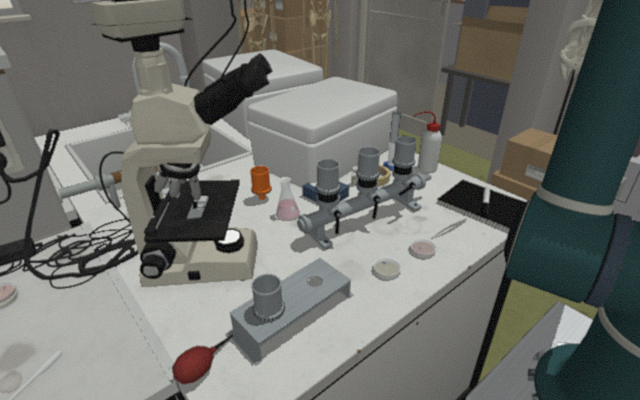

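View pics/top0.png

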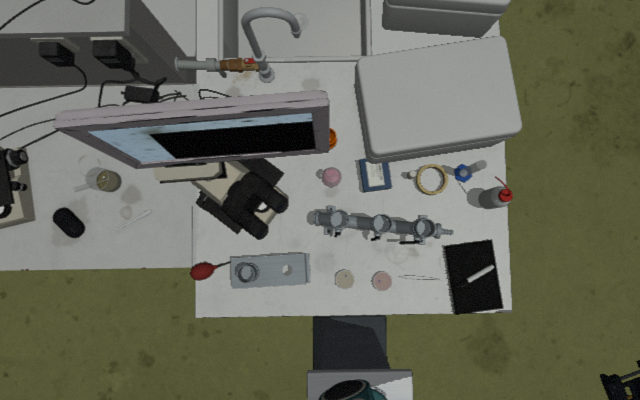

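The scene view shows the manifold funnels at px (328,180), (368,165) and (404,152), the spare at (267,297) and the free hole at (315,281). The orange look-alike is at (261,180). In the top view the funnels are at (338,220), (381,224) and (424,228), and a level lever seems to lie at about (400,240). Next I'll take a crop to confirm it and measure.

Run:
```python
from h import *
s=dict(np.load("scene.npz"));t=dict(np.load("top.npz"))
a=cv2.resize(s["image"][130:250,290:450],(800,600),interpolation=cv2.INTER_CUBIC)
b=cv2.resize(t["image"][200:300,220:460],(800,333),interpolation=cv2.INTER_CUBIC)
cv2.imwrite("pics/cs.png",a[:,:]);cv2.imwrite("pics/ct.png",b)
P={"s":cloud(s),"t":cloud(t)}
# funnels: rim points by height in region
for k in P:
    p=P[k];x,y,z=p[...,0],p[...,1],p[...,2]
    for nm,lo,hi,xr in(("man",.165,.215,(.3,.8)),("rackfunnel",.085,.13,(.2,.55)),("rack",.04,.06,(.2,.55))):
        m=((z>lo)&(z<hi)&(x>xr[0])&(x<xr[1])&(y>-.35)&(y<.45)).astype(np.uint8)
        n,l,st,c=cv2.connectedComponentsWithStats(m)
        for i in range(1,n):
            if st[i,4]<40: continue
            q=p[l==i];print(k,nm,st[i],c[i].round(0),q.min(0).round(3),q.max(0).round(3),np.median(q,0).round(3),"z98",np.percentile(q[:,2],[90,97]).round(3))
```

```text
s man [392 111  10   8  54] [396. 114.] [ 0.735 -0.349  0.166] [ 0.764 -0.322  0.178] [ 0.748 -0.333  0.173] z98 [0.177 0.178]
s man [304 112  58  29 773] [329. 126.] [ 0.774 -0.242  0.165] [ 0.8   -0.03   0.202] [ 0.788 -0.103  0.185] z98 [0.199 0.201]
s man [395 135  22  21 383] [405. 145.] [ 0.552 -0.2    0.165] [ 0.604 -0.147  0.199] [ 0.573 -0.166  0.185] z98 [0.196 0.197]
s man [358 146  22  22 424] [368. 157.] [ 0.566 -0.086  0.165] [ 0.618 -0.034  0.199] [ 0.587 -0.054  0.185] z98 [0.196 0.197]
s man [316 159  24  23 473] [328. 170.] [0.58  0.028 0.165] [0.633 0.08  0.199] [0.6   0.058 0.185] z98 [0.196 0.197]
s man [123 172  44  44 889] [144. 199.] [0.714 0.364 0.165] [0.787 0.446 0.215] [0.733 0.417 0.193] z98 [0.211 0.214]
s man [190 182  11  19 146] [196. 191.] [0.686 0.313 0.172] [0.701 0.333 0.214] [0.69  0.325 0.196] z98 [0.211 0.214]
s man [144 190  36  44 305] [162. 210.] [0.651 0.338 0.165] [0.778 0.444 0.215] [0.702 0.381 0.167] z98 [0.206 0.213]
s rackfunnel [401 180  15  12  64] [409. 185.] [ 0.533 -0.176  0.085] [ 0.55  -0.128  0.097] [ 0.539 -0.163  0.089] z98 
[... 689 characters left out ...]
.17 ] [0.629 0.08  0.202] [0.608 0.051 0.196] z98 [0.199 0.201]
t man [373 214  20  19 102] [384. 223.] [ 0.568 -0.084  0.167] [ 0.617 -0.034  0.202] [ 0.593 -0.067  0.193] z98 [0.199 0.2  ]
t man [415 218  21  20 140] [426. 228.] [ 0.553 -0.197  0.165] [ 0.604 -0.149  0.201] [ 0.578 -0.18   0.191] z98 [0.198 0.199]
t rackfunnel [411 238  10   6  45] [416. 241.] [ 0.535 -0.177  0.085] [ 0.55  -0.152  0.1  ] [ 0.541 -0.165  0.091] z98 [0.096 0.097]
t rackfunnel [237 265  20  19 119] [246. 274.] [0.431 0.296 0.086] [0.482 0.346 0.122] [0.457 0.325 0.112] z98 [0.116 0.119]
t rack [ 231  254   76   35 1888] [271. 270.] [0.41  0.155 0.041] [0.508 0.378 0.06 ] [0.462 0.255 0.05 ] z98 [0.053 0.055]
```

View pics/cs.png

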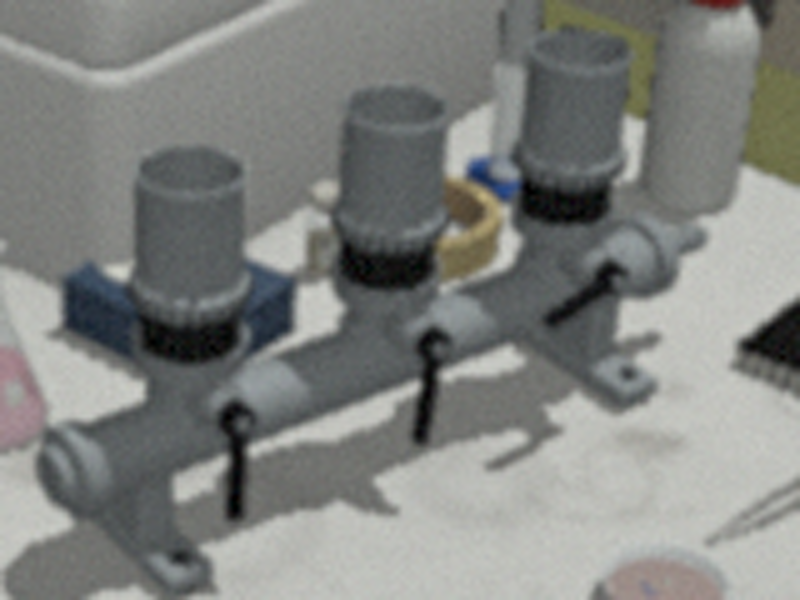

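View pics/ct.png

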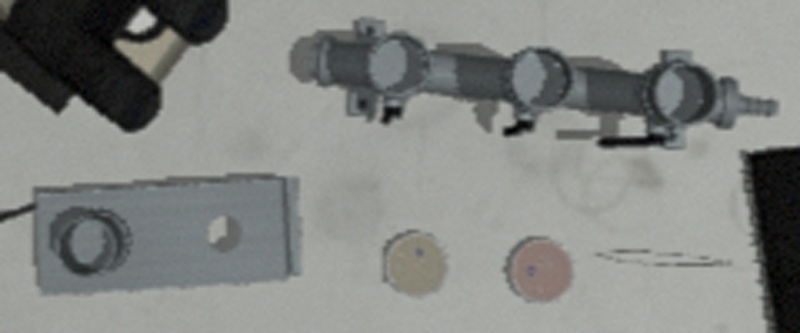

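The three candidates are the levers at crop px (235,460), (425,390) and (580,295). The first two hang straight down. The third, at the right station (y≈-0.17), lies level along the beam towards +y, so that station is the shut one, and the top crop shows the same long lever at (635,142). The free hole is at top crop px (223,233). Rim z≈0.198 and rack top z≈0.050 agree with the text. Next I'll fit circles and refine with two wrist views.

```bash
cat >> h.py <<'E'
def fit(q,r=None):
    A=np.c_[2*q[:,:2],np.ones(len(q))];s=np.linalg.lstsq(A,(q[:,:2]**2).sum(1),rcond=None)[0]
    return s[:2],np.sqrt(s[2]+s[:2]@s[:2])
def rot(a):
    y=np.array([np.cos(a),np.sin(a),0]);z=np.array([0,0,-1.]);return R.from_matrix(np.c_[np.cross(y,z),y,z]).as_rotvec()
def wcap(fn):
    st=manip.state();c=cams.capture("wrist")
    np.savez(fn+".npz",tp=st["tool_pos"],tr=st["tcp_rot"],**c);cv2.imwrite("pics/%s.png"%fn,c["image"]);return dict(np.load(fn+".npz"))
def wrays(c,uv):
    K=c["intrinsics"];T=c["T_tool_cam"];d=(np.atleast_2d(uv)-K[:2,2])/[K[0,0],K[1,1]]
    th=np.linalg.norm(d,axis=1)[:,None];v=np.c_[np.sin(th)*d/np.maximum(th,1e-9),np.cos(th)]
    M=R.from_rotvec(c["tr"]).as_matrix();return M@T[:3,3]+c["tp"],v@T[:3,:3].T@M.T
def wplane(c,uv,z):
    o,d=wrays(c,uv);return o+d*((z-o[2])/d[:,2])[:,None]
E
python3 - <<'E'
from h import *
for k in("scene","top"):
    c=dict(np.load(k+".npz"));p=cloud(c)
    for g,zr in(((.578,-.173),.197),((.592,-.06),.197),((.606,.055),.197),((.457,.321),.115)):
        d=np.hypot(p[...,0]-g[0],p[...,1]-g[1]);q=p[(d<.03)&(d>.02)&(p[...,2]>zr-.055)&(p[...,2]<zr+.005)]
        q=q[np.abs(np.hypot(*(q[:,:2]-g).T)-.025)<.004]
        print(k,g,fit(q),len(q))
    # hole: pixels in rack area seeing below the top; cast onto z=.05
    v,u=np.mgrid[0:400,0:640];K=c["intrinsics"];M=R.from_rotvec(c["orientation"]).as_matrix()
    dr=np.stack([(u-K[0,2])/K[0,0],(v-K[1,2])/K[1,1],np.ones(u.shape)],-1)@M.T
    o=c["position"];w=o+dr*((.05-o[2])/dr[...,2])[...,None]
    m=(np.abs(w[...,0]-.458)<.03)&(np.abs(w[...,1]-.212)<.03)&(p[...,2]<.04)
    q=w[m][:,:2];print(k,"hole",q.mean(0),np.ptp(q,0),len(q))
for i,a in enumerate((-1.6,1.54)):
    a0=-.29
    manip.move_pose([.578,-.173,.33],rot(a))
    st=manip.state();print(st["clock"],st["joint_pos"].round(2));c=wcap("w%d"%i)
    if i==0: print(c["intrinsics"],c["T_tool_cam"].round(4))
cv2.imwrite("pics/w01.png",np.vstack([cv2.imread("pics/w0.png")[:300],cv2.imread("pics/w1.png")[:300]]))
E
```

```text
scene (0.578, -0.173) (array([ 0.57810216, -0.17430895]), np.float64(0.024157489683278396)) 518
scene (0.592, -0.06) (array([ 0.59213117, -0.06039225]), np.float64(0.024072649395898368)) 606
scene (0.606, 0.055) (array([0.60612722, 0.0537634 ]), np.float64(0.02408017992261467)) 656
scene (0.457, 0.321) (array([0.45780537, 0.32086741]), np.float64(0.02396445190631037)) 1158
scene hole [0.46139414 0.21221691] [0.02624607 0.0255621 ] 109
top (0.578, -0.173) (array([ 0.57800856, -0.17228905]), np.float64(0.02393934157699187)) 225
top (0.592, -0.06) (array([ 0.59137696, -0.05845035]), np.float64(0.02399183735273175)) 157
top (0.606, 0.055) (array([0.60509721, 0.05519036]), np.float64(0.023785143106634855)) 126
top (0.457, 0.321) (array([0.45740471, 0.32075294]), np.float64(0.023955034099273104)) 204
top hole [0.46226141 0.21149768] [0.02667322 0.02679528] 78
2.2417 [-0.33  0.09  1.64 -0.    1.41  1.27]
[[309.70691629   0.         324.57669256]
 [  0.         309.70691629 195.43178798]
 [  0.           0.           1.        ]] [[-8.000e-04 -9.589e-01 -2.836e-01  7.370e-02]
 [ 1.000e+00 -8.000e-04 -1.000e-04  2.000e-04]
 [-1.000e-04 -2.836e-01  9.589e-01 -1.457e-01]
 [ 0.000e+00  0.000e+00  0.000e+00  1.000e+00]]
4.9417 [-0.33  0.09  1.64  0.    1.41 -1.87]
```

View pics/w01.png

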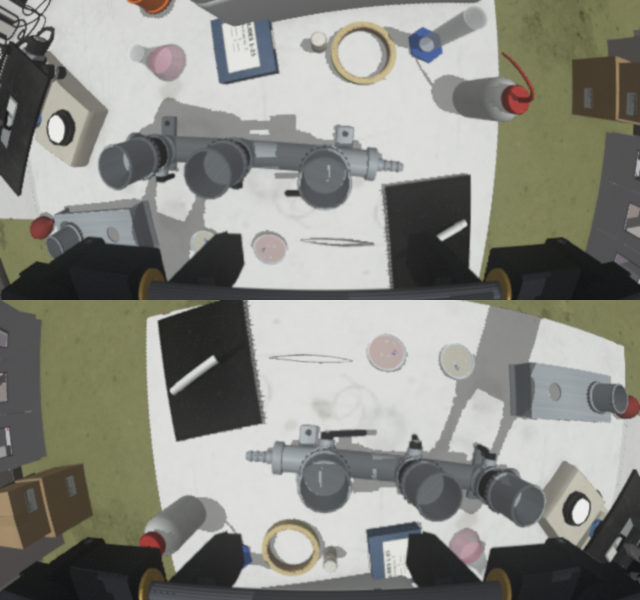

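Both wrist views show the same target, at (325,178) above and (325,483) below, with its lever level at (292,192) and (350,433). I'll fit the rim from the wrist depth in both, since opposite yaw cancels the camera offset, and do the same for the hole.

```bash
cat >> h.py <<'E'
def wcloud(c):
    v,u=np.mgrid[0:400,0:640];uv=np.c_[u.ravel(),v.ravel()].astype(float)
    o,d=wrays(c,uv);M=R.from_rotvec(c["tr"]).as_matrix();ax=M@c["T_tool_cam"][:3,2]
    return (o+d*(c["z_map"].ravel()/(d@ax))[:,None]).reshape(400,640,3)
E
python3 - <<'E'
from h import *
for i in(0,1):
    c=dict(np.load("w%d.npz"%i));p=wcloud(c)
    for g in((.578,-.173),(.592,-.06)):
        d=np.hypot(p[...,0]-g[0],p[...,1]-g[1]);m=(d<.033);z=p[...,2]
        top=m&(z>.185)&(z<.21)
        hz=np.percentile(z[top],[50,90,97])
        out=[]
        # rim: silhouette outer edge of the cup's top -> contour fit ellipse of points z>.15 cannot; use depth rim
        for lo,hi in((.194,.203),(.15,.19)):
            q=p[m&(z>lo)&(z<hi)];q=q[np.abs(np.hypot(*(q[:,:2]-g).T)-.024)<.005]
            out.append((fit(q)[0].round(4),fit(q)[1].round(4),len(q)))
        print(i,g,hz.round(4),out)
    w=wplane(c,np.c_[np.mgrid[0:400,0:640][1].ravel(),np.mgrid[0:400,0:640][0].ravel()],.05).reshape(400,640,3)
    m=(np.hypot(w[...,0]-.461,w[...,1]-.212)<.025)&(p[...,2]<.04);q=w[m];print("hole",len(q),q.mean(0),np.ptp(q,axis=0))
E
```

```text
0 (0.578, -0.173) [0.1963 0.1978 0.1982] [(array([ 0.5802, -0.1737]), np.float64(0.0241), 537), (array([ 0.581 , -0.1739]), np.float64(0.0236), 814)]
0 (0.592, -0.06) [0.1958 0.1976 0.1982] [(array([ 0.5942, -0.0603]), np.float64(0.024), 472), (array([ 0.5944, -0.0607]), np.float64(0.0238), 1287)]
hole 118 [0.46581402 0.20910265 0.05      ] [2.55441449e-02 2.54503245e-02 1.11022302e-16]
1 (0.578, -0.173) [0.1962 0.1977 0.1981] [(array([ 0.5795, -0.174 ]), np.float64(0.0241), 515), (array([ 0.5788, -0.1738]), np.float64(0.0236), 837)]
1 (0.592, -0.06) [0.1956 0.1975 0.198 ] [(array([ 0.5934, -0.0605]), np.float64(0.024), 455), (array([ 0.5931, -0.0607]), np.float64(0.0238), 1318)]
hole 145 [0.4647765  0.20907419 0.05      ] [2.81083927e-02 2.43587477e-02 1.11022302e-16]
```

Run:
```python
from h import *
def s(t):
    st=manip.state();print(t,round(st["clock"],2),st["tool_pos"].round(4),"F",st["contact_force"].round(1),"M",st["moment"].round(2),"w",round(st["gripper_width"],4),"g",round(st["grasp_force"],1),"q6",st["joint_pos"][5].round(2))
C=[.5798,-.1739]
manip.move_pose(C+[.26],rot(-.2));s("hover")
manip.move_linear(C+[.152],rate=.08);s("down")
manip.set_gripper(.045,force=8);s("soft")
manip.set_gripper(.045,force=60);manip.dwell(.2);s("hard")
```

```text
hover 6.53 [ 0.5799 -0.1739  0.2602] F [0.4 0.  0.3] M [-0.03 -0.04  0.02] w 0.0881 g 0.0 q6 -0.13
down 8.03 [ 0.5803 -0.1741  0.1528] F [-0.  -0.7 -0.4] M [-0.   -0.06 -0.  ] w 0.0882 g 0.0 q6 -0.13
soft 8.68 [ 0.5795 -0.1739  0.1521] F [-1.9 -0.3  0.9] M [-0.01  0.18  0.01] w 0.0502 g 8.0 q6 -0.13
hard 9.09 [ 0.5796 -0.1739  0.152 ] F [-3.1  0.7  2.4] M [ 0.03  0.42 -0.08] w 0.0492 g 60.0 q6 -0.13
```

```bash
cat > tw.py <<'E'
from h import *
def s(t):
    st=manip.state();print(t,round(st["clock"],2),st["tool_pos"].round(4),"F",st["contact_force"].round(1),"M",st["moment"].round(2),"w",round(st["gripper_width"],4),"q6",st["joint_pos"][5].round(2));return st
C=[.5797,-.1739]
def sweep(z0,z1,a,T):
    manip.move_linear(C+[z1],rate=max(z1-z0,1e-5)/T,rot=rot(a));return s("sw %.2f %.4f"%(a,z1))
E
python3 - <<'E'
from tw import *
z=.1521
sweep(z,z+.0003,-.2+.7,1.2); z+=.0003
sweep(z,z+.0015,-.2-.7,1.6); z+=.0015
sweep(z,z+.002,-.2+.7,1.6)
E
```

```text
sw 0.50 0.1524 9.94 [ 0.5798 -0.174   0.1521] F [-0.9  0.2 -1.2] M [-0.1  -0.06 -0.32] w 0.0493 q6 -0.83
sw -0.90 0.1539 11.49 [ 0.5792 -0.1736  0.1527] F [ 1.9 -0.4 -9.2] M [-0.11 -0.31  0.35] w 0.0493 q6 0.57
sw 0.50 0.1559 13.04 [ 0.5791 -0.1736  0.1551] F [  1.7   0.6 -12.7] M [ 0.02 -0.44 -0.41] w 0.0493 q6 -0.83
```

Run:
```python
from tw import *
z=.1559;sg=-1
while z<.1705:
    st=sweep(z,z+.0019,-.2+.7*sg,1.5);z+=.0019;sg=-sg
    if st["contact_force"][2]<-18: print("stop");break
```

```text
sw -0.90 0.1578 14.59 [ 0.5794 -0.1739  0.1577] F [ -0.5  -0.3 -12.1] M [-0.03  0.02  0.37] w 0.0494 q6 0.57
sw 0.50 0.1597 16.14 [ 0.5797 -0.1738  0.1599] F [-0.9  0.8 -9.8] M [ 0.09  0.01 -0.33] w 0.0493 q6 -0.83
sw -0.90 0.1616 17.69 [ 0.5797 -0.174   0.1617] F [-1.4  0.6 -9.3] M [0.01 0.2  0.28] w 0.0496 q6 0.57
sw 0.50 0.1635 19.24 [ 0.58   -0.174   0.1636] F [  0.5  -0.  -10.8] M [ 0.05 -0.17 -0.23] w 0.0493 q6 -0.83
sw -0.90 0.1654 20.79 [ 0.5805 -0.1742  0.1665] F [ 0.2 -0.   1.1] M [-0.09 -0.15  0.02] w 0.0493 q6 0.57
sw 0.50 0.1673 22.34 [ 0.5796 -0.1739  0.1672] F [-0.6 -0.4 -1.1] M [ 0.02 -0.15  0.01] w 0.0492 q6 -0.83
sw -0.90 0.1692 23.89 [ 0.5797 -0.1739  0.1692] F [ 0.1 -0.7 -2.4] M [-0.    0.02 -0.06] w 0.0494 q6 0.57
sw 0.50 0.1711 25.44 [ 0.5797 -0.1739  0.1711] F [-0.8 -0.1 -0.9] M [ 0.02 -0.11 -0.01] w 0.0488 q6 -0.83
```

The torque and pull fell away, so the stem is free. I'll lift it and go over the hole, with wrist views at two opposite yaws and a scene check.

Run:
```python
from tw import *
manip.move_linear(C+[.30],rate=.08);s("up")
for i,a in enumerate((-1.1,2.04)):
    manip.move_pose([.4635,.2105,.30],rot(a));s("hover");c=wcap("r%d"%i);p=wcloud(c)
    v,u=np.mgrid[0:400,0:640]
    for zt in(.05,):
        w=wplane(c,np.c_[u.ravel(),v.ravel()],zt).reshape(400,640,3)
        m=(np.hypot(w[...,0]-.4635,w[...,1]-.2105)<.025)&(p[...,2]<.04)&(p[...,2]>-.05);q=w[m];print("hole",len(q),q.mean(0),np.ptp(q,axis=0))
    r=p[(np.hypot(p[...,0]-.4635,p[...,1]-.2105)>.02)&(np.hypot(p[...,0]-.4635,p[...,1]-.2105)<.03)&(p[...,2]>.03)&(p[...,2]<.07)];print("racktop",np.median(r[:,2]))
    d=np.hypot(p[...,0]-.459,p[...,1]-.32);q=p[(d<.03)&(d>.02)&(p[...,2]>.107)&(p[...,2]<.12)];print("spare",fit(q),len(q))
sc=cams.capture("scene")["image"]
cv2.imwrite("pics/chk.png",np.hstack([cv2.resize(sc[100:340,200:480],(560,480)),cv2.resize(c["image"],None,fx=.375,fy=1.2)]))
```

```text
up 27.2 [ 0.5794 -0.1738  0.2993] F [-0.5 -1.1 -2.1] M [-0.02 -0.08  0.  ] w 0.0491 q6 -0.83
hover 29.19 [0.4637 0.2102 0.3   ] F [ 0.4  0.3 -1.5] M [ 0.01 -0.07 -0.01] w 0.0495 q6 1.48
hole 397 [0.46466441 0.21189102 0.05      ] [0.02942437 0.02971758 0.        ]
racktop 0.0497444246137185
spare (array([0.45951646, 0.32106746]), np.float64(0.02399824328807509)) 448
hover 31.89 [0.4635 0.2104 0.3   ] F [ 0.4  0.6 -1.8] M [ 0.09 -0.12  0.  ] w 0.0492 q6 -1.66
hole 389 [0.46374878 0.21115648 0.05      ] [0.02943998 0.028663   0.        ]
racktop 0.049711046271411485
spare (array([0.45880045, 0.32062036]), np.float64(0.023920658016503313)) 441
```

View pics/chk.png

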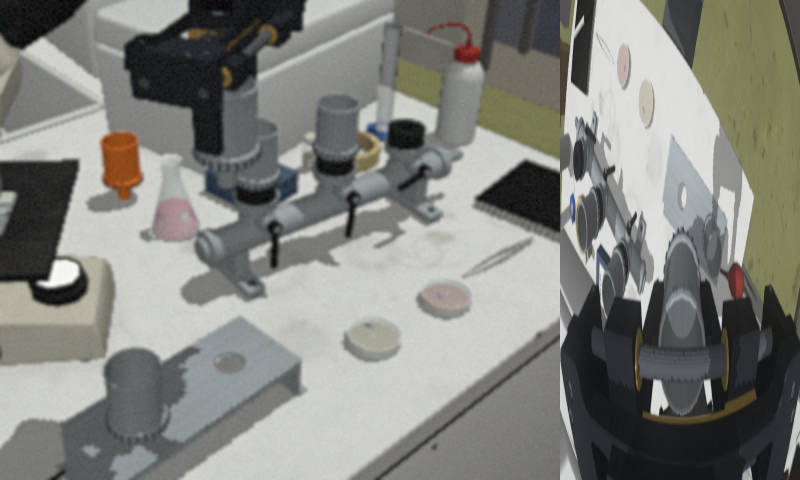

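The scene picture shows the emptied stopper home at (408,133) and the levers unchanged. The hole is clear at (230,362), and the funnel hangs upright. The hole is at (.4642,.2115), 109 mm from the spare, which matches the text. I'll lower it until it touches.

Run:
```python
from tw import *
H=[.4642,.2115]
manip.move_pose(H+[.29],rot(.4));b=s("hover")["contact_force"][2]
manip.move_linear(H+[.11],rate=.12);s("stem above")
manip.move_linear(H+[.077],rate=.05);s("stem in")
z=.077
while z>.064:
    z-=.001;manip.move_linear(H+[z],rate=.01);f=manip.state()["contact_force"]
    if f[2]-b>5: break
    if np.hypot(f[0],f[1])>12: print("side");break
s("touch")
c=cams.capture("scene");cv2.imwrite("pics/plc.png",cv2.resize(c["image"][180:380,200:440],(720,600)))
```

```text
hover 33.45 [0.4642 0.2115 0.29  ] F [-0.1  0.1 -2.3] M [-0.06 -0.11 -0.01] w 0.0492 q6 -0.02
stem above 35.1 [0.4649 0.2118 0.1109] F [ 0.   0.6 -1.8] M [-0.07 -0.11 -0.03] w 0.0493 q6 -0.02
stem in 35.91 [0.4643 0.2116 0.077 ] F [ 0.4 -0.3 -2.2] M [-0.05 -0.14 -0.02] w 0.0492 q6 -0.02
touch 37.91 [0.4644 0.2116 0.07  ] F [-2.8 -1.6  5.8] M [-0.25  0.34 -0.  ] w 0.0498 q6 -0.02
```

View pics/plc.png

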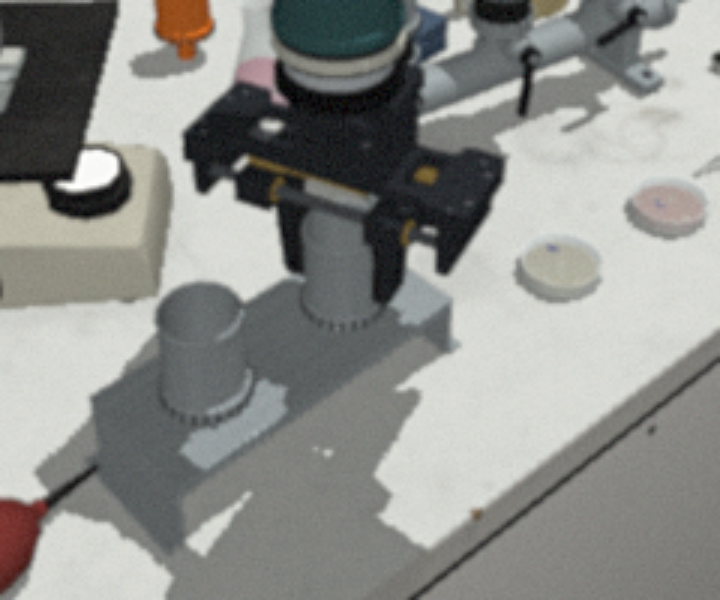

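The funnel, at (340,270), rests with its ring on the rack and its stem in the hole, with contact at exactly TCP 0.070. I'll release it gently, back off and verify.

Run:
```python
from tw import *
H=[.4643,.2116]
manip.set_gripper(.049,force=5);s("soft")
manip.set_gripper(.088);s("open")
manip.move_linear(H+[.28],rate=.1);s("away")
c=wcap("fin");p=wcloud(c)
for g,zr in(((.4642,.2115),.115),((.459,.321),.115)):
    d=np.hypot(p[...,0]-g[0],p[...,1]-g[1]);q=p[(d<.031)&(d>.018)&(p[...,2]>zr-.006)&(p[...,2]<zr+.006)]
    pl=np.linalg.lstsq(np.c_[q[:,:2],np.ones(len(q))],q[:,2],rcond=None)[0];print(g,fit(q),len(q),np.percentile(q[:,2],90),"slope",pl[:2])
manip.move_pose([.45,-.1,.4],rot(-.2))
t=cams.capture("top")["image"];sc=cams.capture("scene")["image"]
cv2.imwrite("pics/end.png",np.vstack([cv2.resize(sc[125:325,215:455],(720,600))[:,:][:599]]));s("end")
st0=dict(np.load("scene.npz"))
```

```text
soft 38.17 [0.4644 0.2115 0.0699] F [-2.5 -0.8  5.7] M [-0.23  0.33 -0.02] w 0.0509 q6 -0.02
open 38.88 [0.4642 0.2115 0.0689] F [-0.4 -0.4 -0.4] M [-0.05 -0.16  0.02] w 0.0877 q6 -0.02
away 41.13 [0.464  0.2115 0.2794] F [-0.6 -0.7 -0.3] M [-0.07 -0.14  0.01] w 0.088 q6 -0.02
(0.4642, 0.2115) (array([0.46445414, 0.2119832 ]), np.float64(0.02403156282077091)) 477 0.11590671980410548 slope [-0.00171111  0.02344332]
(0.459, 0.321) (array([0.45886904, 0.32115022]), np.float64(0.02408511909484995)) 483 0.11587183428144239 slope [-0.01159909 -0.01550361]
end 42.55 [ 0.4501 -0.099   0.3992] F [-0.2 -0.2 -0.3] M [-0.03 -0.07  0.04] w 0.0881 q6 -0.07
```

View pics/end.png

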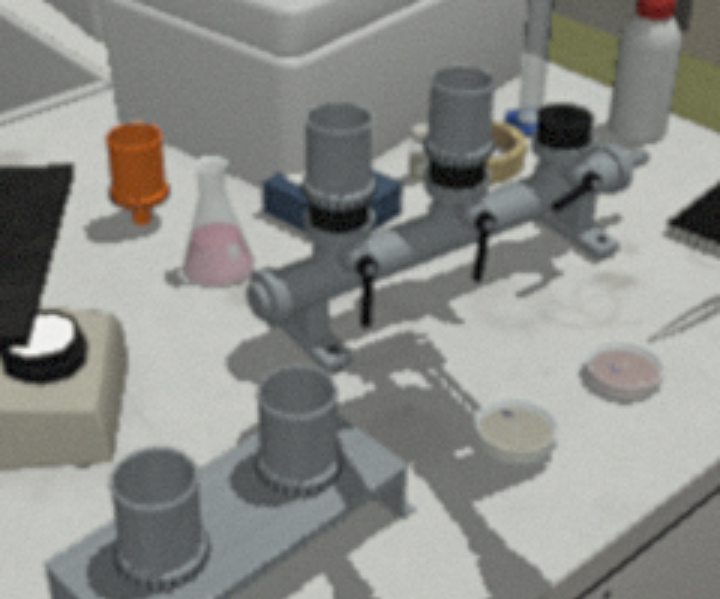

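The funnel stands upright in the free hole at (300,430), the spare is untouched at (158,515), and all levers and both other funnels are in place. I'll check the bare stopper at (563,125) for height, then hand in.

Run:
```python
from tw import *
for k in("top","scene"):
    p=cloud(cams.capture(k));d=np.hypot(p[...,0]-.578,p[...,1]+.173);z=p[...,2][(d<.022)&(p[...,2]>.1)];print(k,len(z),np.percentile(z,[50,80,95]).round(4) if len(z) else "")
z=np.percentile(z,80)
if z<.1345: print(order.close_job())
```

```text
top 174 [0.1311 0.1335 0.1357]
scene 194 [0.1287 0.1318 0.1329]
the job is handed in; nothing more can be done
None
```

The job is handed in: the finished funnel was twisted out of the shut station and stands upright in the drain rack's free hole. The bare stopper measured about home (~132 mm), and the other funnels and stopcocks look unmoved in the last pictures.

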